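Seat the keyed work holder in the bonder's stage

ROBOT

A 6-joint arm with a two-finger parallel gripper is mounted at the origin on the work surface. World frame = base frame: x ahead of the robot, y to its left, z up, the work surface at z = 0. Lengths are in m, angles in rad, forces in N, time in s.
With the tool pointing down it reaches from about 0.3 to 0.75 m from the base axis. Payload 8.5 kg.
Tool frame: the origin (TCP) lies midway between the tips of the shut fingers; the grasp point (between the pads) lies 19 mm behind it; z points along the fingers, y is the line along which they close (so a half turn about z gives the same grasp; the last joint's range is limited). The gripper opens to 88 mm and grips with 3 to 60 N. Pads are 18 mm wide; open, the fingers measure 123 mm over their backs; the gripper's body (75 mm by 187 mm) begins 45 mm behind the grasp point.
Start: joints at [-1.562, 0.381, 1.297, -0, 1.464, -0.215], TCP at [0.122, -0.536, 0.239] pointing down, gripper open.
Joint ranges: [-3.11, 3.11], [-0.89, 2.33], [0.22, 2.48], [-1.42, 4.56], [0.17, 2.85], [-2.88, 2.88]. Speed limits (rad/s): [2.39, 2.39, 3.14, 3.14, 3.14, 3.14].

INTERFACE

Orientations are given as a unit quaternion [w, x, y, z].
In Python, from plant import robot gives the robot as it stands. Calls block until the motion is done:
- robot.move_to(position, orientation): joint-space move of the TCP to a pose.
- robot.move_l(position, attitude=None, feed=0.15, guard=None): straight line of the TCP; attitude=None keeps the orientation; feed is the mean speed in m/s. With guard (N) it stops when the force on the tool has changed by that much, and returns True; else False.
- robot.goto_joints(angles): joint-space move.
- robot.grip(opening, effort=None): finger opening in m; effort is the grip in N (None keeps the last); returns when the fingers have stopped.
- robot.wait(seconds).
- robot.ik(position, orientation): joint angles nearest the present ones, or None.
- robot.read_state(): the state.
- robot.get_image(name): name is "side" or "top" or "wrist"; returns (picture, depth): 480x640x3 uint8, blue, green, red; 480x640 float32, m along the optical axis (not along the pixel's ray), 0 where there is no reading.
- robot.camera_params(name): a dict with "fov_y" (degrees; the focal length in pixels is half the picture's height over the tangent of half this angle, whatever the lens; pixels are square), "cx", "cy" (the principal point, pixels), "R" (3x3) and "t" (3): a world point X has camera coordinates R X + t; the wrist camera has in their place "mount" (4x4, takes a point from camera to tool coordinates, whose origin is the TCP and whose axes are the flange's). Camera axes: x right, y down, z forward; pixel columns grow to the right and rows downward; lengths in m; the calibration is good to about 2 mm. A picture is of the moment at which its call begins: read the wrist's pose just before it. camera_params takes no time and is no camera call.
A pose or a line that the arm cannot do raises robot.Unreachable and nothing moves.
- robot.finish_job(): hands the job in; it is judged then, once.
The state is a dict: "clock": time; "joint_pos": joint angles; "dq": joint speeds; "effort": joint torques, N m; "position": TCP position; "orientation": TCP orientation; "force": force on the tool from outside, world axes, zero at the start; "ft_torque": the same for the moment, N m; "grip_width": finger opening in m; "grip_force": force on a finger pad.
Only numpy, scipy, OpenCV 4.12 (cv2) and the standard library are available. Lean on these libraries where they do the work, as an engineer would, in place of code of your own. Each camera call takes 0.05 s, during which the arm holds its last target. There are 200 camera calls.

TASK

Lift the work holder out of its parking collar and fit it into the bore of the wire bonder's round stage: rest its key on the slotted hub inside and turn it under light pressure (pressed hard, it drags the hub along) until the key drops into the slot and the flange lies flush on the stage. Then turn the seated holder, hub and all, until its grip bar lines up with the stage's two index ears, and let go. Be gentle, for pressing or knocking on the stage with 60 N or more spoils its bearing, and leave the chip box, jar and screwdriver where they are.

Things in the scene. Friction and masses are not known exactly. Their poses are not given: they have to be found in the camera images.
- holder: Work holder, bare metal, about 0.2 kg, one solid piece. Origin on its axis at the underside of its flange, z up. Flange: disc 72 mm across, z 0 to 6 mm. On top, centred, an upright grip bar 44 mm long (along x), 14 mm wide (y), z 6 to 40 mm: grasp it across its width. It starts hanging loosely in the collar, flange on the collar's top. Half a turn about z fits the same.
- holder_key (a point): Middle of the lower end of the holder's key, on its axis 30 mm below the flange's underside. The key is a tongue 38 mm long (along x, parallel to the grip bar), 7.2 mm wide, 13 mm deep. Between key and flange is a round pilot 41 mm across, 17 mm long, with a 3 mm high bevel at its foot.
- collar: Parking collar, fixed black ring, 68 mm across, 34 mm high, hole 47 mm across right through. Origin at the centre of its underside.
- stage: The bonder's round stage, bare metal, fixed to the bench. Origin at the centre of its foot (150 mm across, 10 mm high) on the bench, z up. Upper disc 110 mm across, top face at z 100 mm, with a bore in the middle. A black knob sticks out at -y, reaching 77 mm from the axis at 80 mm height. Its bearing is spoilt if anything presses or knocks on it with more than 60 N (it is rigid: land slowly).
- stage_top (a point): Point on the stage's axis at its top face, in the mouth of the bore; axes as the stage's. Bore 44 mm across; 18 mm down in it lies the flat dark face of a hub with one slot, 10 mm wide, about 15 mm deep, right across the bore. With the key resting on this face the flange stands 12 mm above the stage; with the key in the slot it lies on the stage.
- stage_hub (a point): Centre of the hub's face, 18 mm below stage_top; axes as the stage's (the hub's angle is not measured). At the start the slot lies 23 to 80 degrees counterclockwise (from above) of the stage's x axis. The hub turns about the stage's axis, with 0.12 N m of friction (stays where left); pressed by 20 N the key drags it along, 3 to 5 N does not. The key has 1.4 mm play on each side in the slot.
- stage_ear (a point): Outer end of the index ear on the stage's +x side, 75 mm from the axis, 2 mm below the top face; its twin is on the -x side. Each ear is dark, 8 mm wide, 12 mm high, sticking out of the rim. The finished holder's grip bar (its x axis) points from ear to ear, either way round.
- chip_box: Flat clear and grey plastic chip box, 54 x 54 x 16 mm, bystander between stage and collar. Origin at the centre of its underside.
- jar: Small amber glass jar with a black cap, 48 mm across, 55 mm high, bystander. Origin at the centre of its underside.
- driver: Screwdriver lying on the bench, 150 mm long, along its own x, bystander. Origin at its underside.
Mind the look-alikes: they are no part of the job. What is shaped like the holder but green or yellow is not meant. What is shaped like the stage but pink is not meant.

How it is judged:
By the outcome, as a careful person would: the job done as asked, in the order asked, and still so for the second after the job is handed in, with the robot touching nothing.
It also fails if it takes over 72 s, if anything falls off the work surface, if the arm or the gripper's body presses on something with over 40 N, if the wrist force passes 120 N, or if a joint passes its speed limit or range.

## Working session

There is one attempt and no reset: what is moved stays moved. The work goes in short steps, each a Python script; the robot and the scene stay as the last script left them, time stands still between calls to the robot, and variables do not carry over. Pictures are saved under pics/ and viewed, at most 10 in all, crops included, and the job is handed in when it is done.

```bash
ls; mkdir -p pics; python3 - <<'E'
from plant import robot
import cv2,numpy as np
for n in("top","side"):
    p,d=robot.get_image(n); cv2.imwrite(f"pics/{n}0.png",p); np.save(f"pics/{n}0.npy",d)
    print(n,robot.camera_params(n))
print(robot.camera_params("wrist")); s=robot.read_state(); print(s)
E
```

```text
pics
top {'fov_y': 46.04769301020572, 'cx': 325.68749715688887, 'cy': 241.9049723835232, 'R': array([[ 0.02773997, -0.99944602,  0.018389  ],
       [-0.98764101, -0.03024189, -0.15378774],
       [ 0.15425867, -0.01389566, -0.98793278]]), 't': array([-0.13113413,  0.56750342,  1.24260347])}
side {'fov_y': 53.20487492019176, 'cx': 307.33441705022653, 'cy': 239.11658506502266, 'R': array([[-0.79975687, -0.6001533 , -0.0143165 ],
       [-0.34459618,  0.47847118, -0.80766255],
       [ 0.49157138, -0.64100027, -0.58947115]]), 't': array([0.4196549 , 0.33050931, 0.6766351 ])}
{'fov_y': 71.65401476974941, 'cx': 321.1835068720055, 'cy': 246.4369035862712, 'mount': array([[-6.84740541e-04, -9.59102390e-01, -2.83058539e-01,
         7.16019569e-02],
       [ 9.99999686e-01, -7.69434582e-04,  1.88039619e-04,
         3.56314470e-04],
       [-3.98144277e-04, -2.83058322e-01,  9.59102616e-01,
        -1.44959823e-01],
       [ 0.00000000e+00,  0.00000000e+00,  0.00000000e+00,
         1.00000000e+00]])}
{'clock': 0.1, 'joint_pos': array([-1.56230304e+00,  3.81146790e-01,  1.29811790e+00, -2.57116119e-05,
        1.46362105e+00, -2.15304128e-01]), 'dq': array([-6.25781124e-04,  3.04087817e-05, -2.66215012e-03, -9.86853319e-04,
       -1.89496190e-03,  3.31630953e-04]), 'effort': array([ 4.18545227e-03, -4.38648891e+01, -2.24908751e+01,  7.14945467e-02,
        3.42425541e-02, -7.56077407e-05]), 'position': array([ 0.1220507 , -0.53604065,  0.23821238]), 'orientation': array([-6.44407442e-04,  9.93745508e-01,  1.11666683e-01,  5.40239587e-05]), 'force': array([-0.39093197,  0.1510569 ,  0.7026621 ]), 'ft_torque': array([-0.04273754,  0.012276  ,  0.01041683]), 'grip_force': 0.0, 'grip_width': 0.08827132168689868}
```

View pics/top0.png

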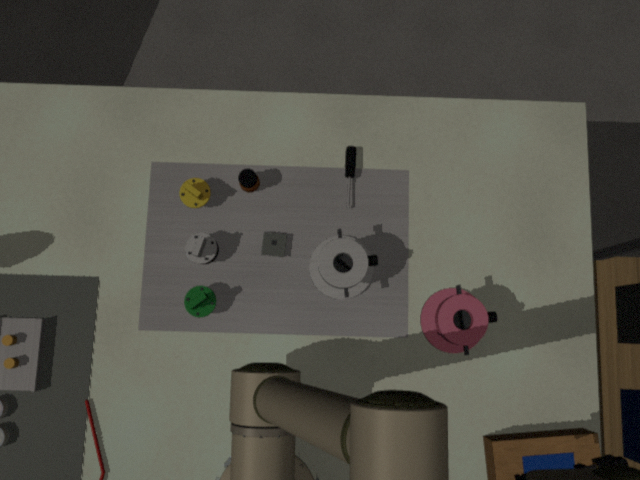

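View pics/side0.png

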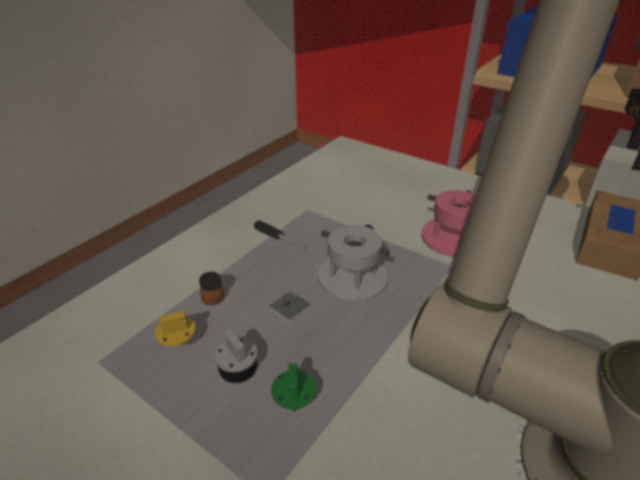

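The top view shows the bare-metal holder at (201,248), with look-alikes in yellow (195,193) and green (200,301). The grey stage is at (343,263), with ears near (339,234) and (347,294) and the knob at (373,260). The pink stage is at (458,320). I choose the bare-metal holder and the grey stage, and will check both in a close crop.

```bash
cat > h.py <<'E'
import numpy as np,cv2
from plant import robot
from scipy.spatial.transform import Rotation as Ro
def rot(q): return Ro.from_quat([q[1],q[2],q[3],q[0]]).as_matrix()
def cam(n,s=None):
    c=robot.camera_params(n); f=240/np.tan(np.radians(c["fov_y"]/2))
    if "mount" in c:
        T=np.eye(4);T[:3,:3]=rot(s["orientation"]);T[:3,3]=s["position"];M=T@c["mount"];return f,c["cx"],c["cy"],M[:3,:3],M[:3,3]
    return f,c["cx"],c["cy"],c["R"].T,-c["R"].T@c["t"]
def onplane(C,uv,z):
    f,cx,cy,R,o=C; uv=np.atleast_2d(np.asarray(uv,float))
    d=np.c_[(uv[:,0]-cx)/f,(uv[:,1]-cy)/f,np.ones(len(uv))]@R.T
    return o+d*((z-o[2])/d[:,2])[:,None]
def proj(C,X):
    f,cx,cy,R,o=C; p=(np.atleast_2d(X)-o)@R; return np.c_[f*p[:,0]/p[:,2]+cx,f*p[:,1]/p[:,2]+cy]
def cloud(C,d):
    f,cx,cy,R,o=C; v,u=np.mgrid[:480,:640]; P=np.stack([(u-cx)/f*d,(v-cy)/f*d,d],-1); return P@R.T+o
def down(yaw): # tool z down, tool y axis at world angle yaw
    y=np.array([np.cos(yaw),np.sin(yaw),0]);z=np.array([0,0,-1.]);x=np.cross(y,z)
    q=Ro.from_matrix(np.c_[x,y,z]).as_quat();return [q[3],q[0],q[1],q[2]]
def shot(n,name):
    s=robot.read_state();p,d=robot.get_image(n);cv2.imwrite(f"pics/{name}.png",p);return p,d,cam(n,s)
E
python3 - <<'E'
from h import *
p=cv2.imread("pics/top0.png");d=np.load("pics/top0.npy");C=cam("top")
print("ears",onplane(C,[(339,234),(347,294)],.098),"knob",onplane(C,[(373,260)],.08))
print("holder",onplane(C,[(201,248)],.04),onplane(C,[(201,243)],.074))
P=cloud(C,d); 
for nm,(u0,v0,u1,v1),zl,zh in (("bar",(180,225,225,270),.06,.09),("flange",(180,225,225,270),.03,.05),("stage",(300,225,375,305),.09,.115)):
    Q=P[v0:v1,u0:u1].reshape(-1,3); Q=Q[(Q[:,2]>zl)&(Q[:,2]<zh)]
    print(nm,len(Q),Q.mean(0),Q.min(0),Q.max(0)); 
    r=cv2.minAreaRect((Q[:,:2]*1000).astype(np.float32)); print(r)
a=cv2.resize(p[215:285,170:240],None,fx=6,fy=6,interpolation=2);b=cv2.resize(p[220:305,300:385],(420,420),interpolation=2)
cv2.imwrite("pics/crop.png",np.hstack([a,b])[:, :800])
E
```

```text
ears [[ 0.58124458 -0.14245628  0.098     ]
 [ 0.45061392 -0.16287036  0.098     ]] knob [[ 0.52838358 -0.21969049  0.08      ]]
holder [[0.54916297 0.16873541 0.04      ]] [[0.55565087 0.16236155 0.074     ]]
bar 153 [0.54994162 0.16872742 0.07232078] [0.52805938 0.1564256  0.06002637] [0.5718407  0.18173736 0.08079809]
((550.8975830078125, 170.204833984375), (16.19704818725586, 43.71648406982422), 72.90678405761719)
flange 610 [0.54944206 0.16807751 0.03987161] [0.51473254 0.13390628 0.03007632] [0.5865753  0.20562275 0.04995455]
((550.5637817382812, 169.90191650390625), (70.09893798828125, 70.582763671875), 42.40165710449219)
stage 1774 [ 0.51941245 -0.15246722  0.09929239] [ 0.4460423  -0.22093709  0.09004783] [ 0.59312027 -0.09797881  0.10778837]
((519.8463745117188, -151.67105102539062), (108.4185791015625, 110.33125305175781), 53.84209442138672)
```

View pics/crop.png

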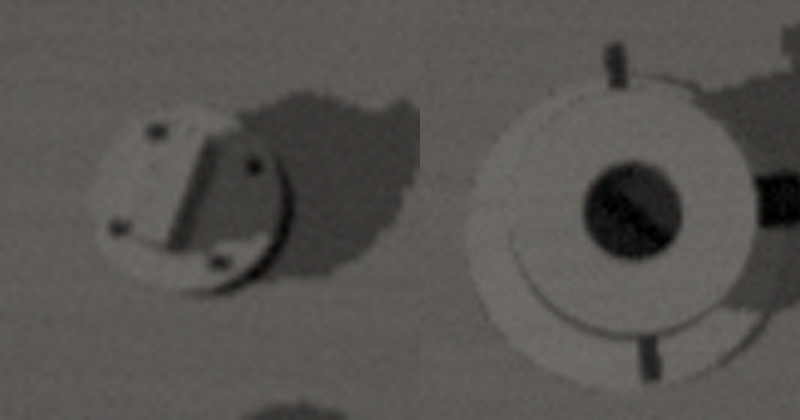

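The crop confirms the bare-metal holder hanging in the black collar, with its bar at about -17° in the world. The grey stage's ears lie at about 9° and its slot at about 45°. Moving above the holder for a close look.

```bash
python3 - <<'E'
from h import *
yaw=np.radians(-107.1)
robot.move_to([.5505,.1695,.18],down(yaw)); robot.grip(.05,20)
p,d,C=shot("wrist","w1"); np.save("pics/w1.npy",d); s=robot.read_state(); print(s["clock"],s["position"],s["joint_pos"],s["force"])
P=cloud(C,d)
Q=P.reshape(-1,3); Q=Q[np.hypot(Q[:,0]-.5505,Q[:,1]-.1695)<.05]
for zl,zh in((.069,.085),(.036,.046)):
    q=Q[(Q[:,2]>zl)&(Q[:,2]<zh)]; print(len(q),q.mean(0),np.median(q[:,2]),cv2.minAreaRect((q[:,:2]*1000).astype(np.float32)),cv2.minEnclosingCircle((q[:,:2]*1000).astype(np.float32)))
np.save("pics/w1C.npy",np.array(C,dtype=object),allow_pickle=True)
E
```

```text
3.7667 [0.55047304 0.16954234 0.1799857 ] [9.33347450e-02 4.72915732e-01 1.32137907e+00 2.88146943e-06
 1.34732919e+00 1.96252419e+00] [-0.20463793 -0.53225963  0.21306607]
961 [0.54854583 0.1688313  0.07285757] 0.0728686827854747 ((547.8209228515625, 168.89889526367188), (13.712890625, 44.1297721862793), 72.48072052001953) ((548.0061645507812, 169.31480407714844), 22.53230857849121)
3849 [0.55091865 0.16813079 0.03910432] 0.03905208949948458 ((547.8485717773438, 168.8007049560547), (70.52165985107422, 71.64907836914062), 71.2516860961914) ((547.713134765625, 168.97666931152344), 36.01448059082031)
```

View pics/w1.png

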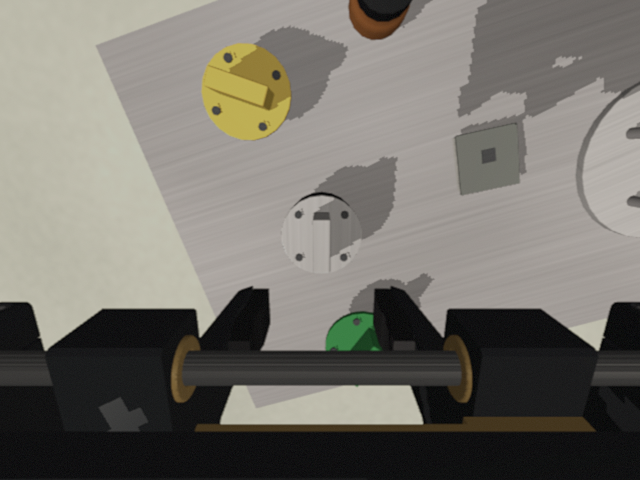

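The wrist view shows the metal holder at (321,233) with its bar vertical in the image, so the yaw is right. It measures (0.548, 0.169) at the expected heights. Grasping.

```bash
python3 - <<'E'
from h import *
yaw=np.radians(-107.4);x,y=.5482,.169
robot.move_l([x,y,.085],down(yaw),feed=.12)
print(robot.move_l([x,y,.045],feed=.06,guard=8))
robot.grip(.0,40); s=robot.read_state(); print(s["grip_width"],s["grip_force"],s["force"],s["position"],s["clock"])
robot.move_l([x,y,.10],feed=.08); robot.move_l([x,y,.25],feed=.2)
p,d,C=shot("wrist","w2"); s=robot.read_state(); print(s["grip_width"],s["grip_force"],s["force"],s["clock"])
P=(cloud(C,d)-s["position"])@rot(s["orientation"]); Q=P.reshape(-1,3); Q=Q[(np.hypot(Q[:,0],Q[:,1])<.05)]
for zl,zh in((.000,.012),(-.035,-.02)):
    q=Q[(Q[:,2]>zl)&(Q[:,2]<zh)]; print(len(q),q.mean(0),np.median(q[:,2]),cv2.minAreaRect((q[:,:2]*1000).astype(np.float32)),cv2.minEnclosingCircle((q[:,:2]*1000).astype(np.float32)))
yw=np.radians(20-90); tx=np.array([-np.sin(yw),np.cos(yw)])
b=np.array([.5195,-.152])-.075*tx
robot.move_to([*b,.25],down(yw))
p,d,C=shot("wrist","w3"); np.save("pics/w3.npy",d); np.save("pics/w3C.npy",np.array(C,dtype=object),allow_pickle=True)
s=robot.read_state(); print(s["clock"],s["joint_pos"],s["force"])
P=cloud(C,d); Q=P.reshape(-1,3); r=np.hypot(Q[:,0]-.5195,Q[:,1]+.152); q=Q[(r<.059)&(abs(Q[:,2]-.1)<.006)]
print(len(q),np.median(q[:,2]),cv2.minEnclosingCircle((q[:,:2]*1000).astype(np.float32)))
E
```

```text
False
0.0138213002649322 40.000005047768354 [-0.05277535  0.19734321  0.29360785] [0.54827284 0.16905762 0.04511587] 6.1583
0.013860676410592129 40.00000652857125 [-0.49079144  0.48864873 -2.79589979] 7.95
6579 [0.01752548 0.00108382 0.00586125] 0.005911803961212947 ((5.3034515380859375, 0.8271026611328125), (64.48497009277344, 62.76044845581055), 47.28756332397461) ((0.15009792149066925, 1.1309009790420532), 35.70918273925781)
3949 [ 0.00900335  0.00113267 -0.02739542] -0.02786832570134377 ((6.696018218994141, -0.7488079071044922), (33.60141372680664, 35.417762756347656), 37.38458251953125) ((9.258716583251953, 1.2094297409057617), 22.054454803466797)
9.35 [-6.21106808e-01  2.54271997e-01  1.45373490e+00  1.87317580e-04
  1.43386278e+00  5.99971140e-01] [-0.28728563  0.81858684 -1.9723164 ]
11377 0.0989389065310029 ((519.539794921875, -152.2500457763672), 58.8968391418457)
```

View pics/w3.png

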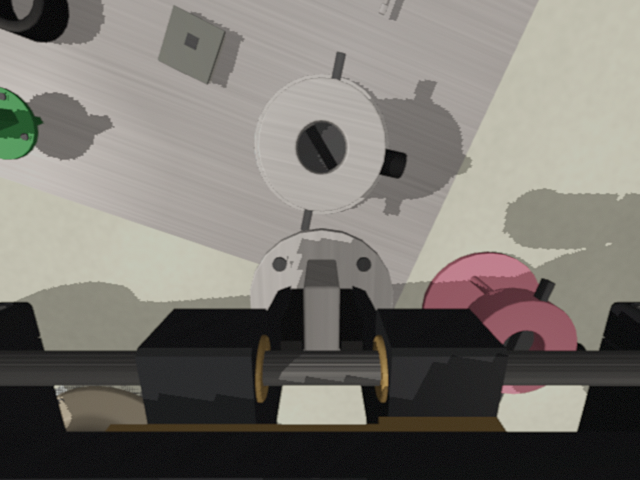

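In the wrist view the stage bore is at (321,147) with the slot running down-right, and the ears are at (339,65) and (307,220). The knob is at (393,164). The held flange is at (321,265).

```bash
python3 - <<'E'
from h import *
p=cv2.imread("pics/w3.png");C=tuple(np.load("pics/w3C.npy",allow_pickle=True));d=np.load("pics/w3.npy")
from scipy.optimize import least_squares
g=cv2.cvtColor(p,cv2.COLOR_BGR2GRAY); G=cv2.resize(g,None,fx=1,fy=1)
def circ(X):
    r=least_squares(lambda a:np.hypot(X[:,0]-a[0],X[:,1]-a[1])-a[2],[.5195,-.152,.03],loss="soft_l1",f_scale=.0005);return r.x
print("grey hub/slot/top",g[147,305],g[147,321],g[100,300],g[130,318])
m=np.zeros_like(g); cv2.circle(m,(321,147),34,255,-1)
b=((g<115)&(m>0)).astype(np.uint8)
cn=max(cv2.findContours(b,0,1)[0],key=cv2.contourArea)[:,0]; X=onplane(C,cn,.099)[:,:2]; c=circ(X); print("bore",c,np.std(np.hypot(*(X-c[:2]).T)))
# outer disc from depth
P=cloud(C,d); r=np.hypot(P[...,0]-.5195,P[...,1]+.152); t=((abs(P[...,2]-.099)<.005)&(r<.057)).astype(np.uint8)
cn=max(cv2.findContours(t,0,1)[0],key=cv2.contourArea)[:,0]; X=onplane(C,cn,.099)[:,:2]; print("disc",circ(X))
# slot: darkest inside bore
m2=np.zeros_like(g); cv2.circle(m2,(321,147),21,255,-1); vals=g[m2>0]; th,_=cv2.threshold(vals,0,255,cv2.THRESH_OTSU); print("otsu",th,np.percentile(vals,[5,25,50,75,95]))
vv,uu=np.nonzero((g<=th)&(m2>0)); n,l,st,_=cv2.connectedComponentsWithStats(((g<=th)&(m2>0)).astype(np.uint8)); k=1+st[1:,4].argmax(); vv,uu=np.nonzero(l==k)
S=onplane(C,np.c_[uu,vv],.081)[:,:2]*1000; print("slot",cv2.minAreaRect(S.astype(np.float32)),S.mean(0)); e=np.linalg.svd(S-S.mean(0),full_matrices=False)[2][0]; print("slot ang",np.degrees(np.arctan2(e[1],e[0]))%180)
# ears
E=[]
for (u,v) in((339,65),(307,220)):
    w=np.zeros_like(g);w[v-18:v+18,u-14:u+14]=1; q=(w>0)&(g<110)&(abs(P[...,2]-.098)<.006); vv,uu=np.nonzero(q); x=onplane(C,np.c_[uu,vv],.098)[:,:2]; E.append(x.mean(0)); print(len(x),x.mean(0))
a=E[0]-E[1]; print("ear ang",np.degrees(np.arctan2(a[1],a[0])),np.linalg.norm(a),(E[0]+E[1])/2)
E
```

```text
grey hub/slot/top 47 23 177 47
bore [ 0.51707217 -0.15215674  0.02125635] 0.00029717424573790484
disc [ 0.51739142 -0.1528764   0.05406188]
otsu 41.0 [20. 25. 48. 72. 74.]
slot ((517.0994262695312, -152.28811645507812), (36.377105712890625, 10.33895492553711), 50.11558532714844) [ 517.69498689 -151.90416193]
slot ang 51.59584454444365
248 [ 0.58126832 -0.14396648]
165 [ 0.45348475 -0.1613685 ]
ear ang 7.755034062014284 0.12896306156040874 [ 0.51737654 -0.15266749]
```

```bash
cat >> h.py <<'E'
from scipy.optimize import least_squares
def bore(p,C,z=.1):
    g=cv2.cvtColor(p,cv2.COLOR_BGR2GRAY); u,v=proj(C,[.517,-.152,z])[0]; rp=np.hypot(*(proj(C,[.517,-.125,z])[0]-(u,v)))
    m=np.zeros_like(g); cv2.circle(m,(int(u),int(v)),int(rp*1.15),255,-1)
    cn=max(cv2.findContours(((g<115)&(m>0)).astype(np.uint8),0,1)[0],key=cv2.contourArea)[:,0]; X=onplane(C,cn,z)[:,:2]
    c=least_squares(lambda a:np.hypot(X[:,0]-a[0],X[:,1]-a[1])-a[2],[.517,-.152,.022],loss="soft_l1",f_scale=.0005).x
    S=None
    m2=np.zeros_like(g); cv2.circle(m2,(int(u),int(v)),int(rp*.68),255,-1); th,_=cv2.threshold(g[m2>0],0,255,cv2.THRESH_OTSU)
    n,l,st,_=cv2.connectedComponentsWithStats(((g<=th)&(m2>0)).astype(np.uint8)); k=1+st[1:,4].argmax(); vv,uu=np.nonzero(l==k)
    return c,cv2.minAreaRect((onplane(C,np.c_[uu,vv],z-.018)[:,:2]*1000).astype(np.float32))
E
python3 - <<'E'
from h import *
yw=np.radians(69-90); tx=np.array([-np.sin(yw),np.cos(yw)]); b=np.array([.517,-.152])-.075*tx
robot.move_l([*b,.25],down(yw),feed=.15); robot.move_l([*b,.165],feed=.15); robot.wait(.2)
s=robot.read_state(); p,d,C=shot("wrist","w4"); print(s["clock"],s["position"],s["joint_pos"],s["force"])
c,sl=bore(p,C); print("bore",c,sl)
R=rot(s["orientation"]); bt=R.T@(np.array([c[0],c[1],.1])-s["position"]); print("bore in tool",bt)
P=(cloud(C,d)-s["position"])@R; Q=P.reshape(-1,3); q=Q[(np.hypot(Q[:,0],Q[:,1])<.045)&(abs(Q[:,2]-.006)<.006)]
print("flange",cv2.minEnclosingCircle((q[:,:2]*1000).astype(np.float32)),np.median(q[:,2]))
o=q[q[:,0]>.01]; a=np.arctan2(o[:,1],o[:,0]); E=[]
for t in np.arange(-1.0,1.01,.1):
    k=o[abs(a-t)<.05]
    if len(k): E.append(k[np.hypot(k[:,0],k[:,1]).argmax(),:2])
E=np.array(E); print("fixed-r fit",least_squares(lambda v:np.hypot(E[:,0]-v[0],E[:,1]-v[1])-.036,[0,0],loss="soft_l1",f_scale=.0005).x,len(E))
E
```

```text
11.275 [ 0.4903959  -0.22220213  0.16588286] [-6.45448433e-01  4.24612399e-01  1.45104939e+00 -3.33472440e-06
  1.26418871e+00 -2.78934099e-01] [ 0.23581954  0.40121212 -2.30870712]
bore [ 0.51707543 -0.15188606  0.02130953] ((517.272216796875, -152.5503387451172), (39.663516998291016, 10.367929458618164), 51.53690719604492)
bore in tool [ 0.07523859 -0.00040135  0.06584597]
flange ((0.23150837421417236, -0.7705631256103516), 35.75881576538086) 0.006029113679981555
fixed-r fit [-0.00068531 -0.0007536 ] 21
```

View pics/w4.png

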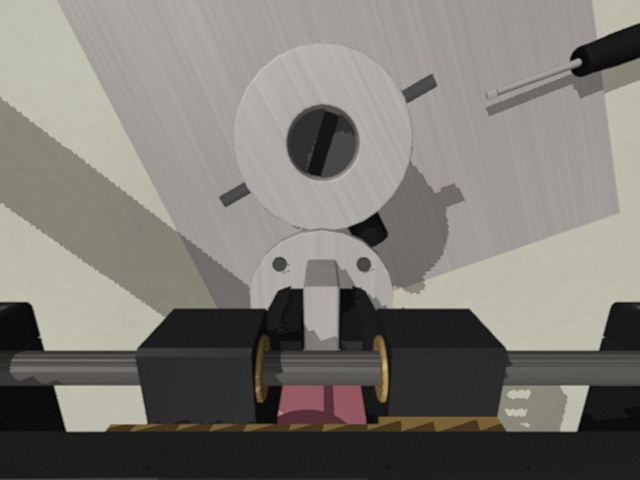

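The wrist view puts the bore at (322,142), the slot at 51° in the world, and the held flange at (321,265). The measured sizes agree with those given. I'll align over the bore and lower slowly with a guard.

```bash
python3 - <<'E'
from h import *
def st(n):
    s=robot.read_state(); print(n,round(s["clock"],2),s["position"].round(4),s["force"].round(2),s["ft_torque"].round(3)); return s
x,y=.5177,-.1520
robot.move_l([x,y,.165],feed=.12); robot.wait(.2); st("above")
robot.move_l([x,y,.145],feed=.05); robot.wait(.2); st("145")
for z,f,g in((.133,.02,5),(.126,.015,5),(.117,.008,4)):
    h=robot.move_l([x,y,z],feed=f,guard=g); st(f"{z} {h}")
    if h: break
robot.wait(.3); st("settled")
E
```

```text
above 12.3 [ 0.5175 -0.1526  0.165 ] [ 0.29  0.77 -2.83] [-0.018 -0.05  -0.045]
145 13.05 [ 0.5178 -0.152   0.1453] [ 0.16 -0.12 -2.43] [-0.1   -0.078 -0.041]
0.133 False 13.8 [ 0.5177 -0.152   0.133 ] [ 0.57  0.49 -1.4 ] [-0.072 -0.112 -0.001]
0.126 False 14.42 [ 0.5177 -0.152   0.126 ] [ 0.15 -0.45 -2.47] [-0.051 -0.097  0.007]
0.117 True 14.98 [ 0.5177 -0.152   0.123 ] [-0.08 -0.48  4.84] [-0.075 -0.046  0.004]
settled 15.28 [ 0.5177 -0.152   0.123 ] [-0.38  0.35  5.64] [-0.025  0.024  0.074]
```

The key rests on the hub with the TCP at z 0.123, exactly as predicted, so the flange stands 12 mm up. Next I turn towards the slot under light force.

```bash
cat >> h.py <<'E'
def fz(n=4):
    a=[]
    for _ in range(n): a.append(robot.read_state()["force"][2]); robot.wait(.02)
    return np.mean(a)
E
python3 - <<'E'
from h import *
x,y=.5177,-.1520; base=-2.4; z=robot.read_state()["position"][2]; a=69.
for i in range(60):
    f=fz()-base
    if i%3==0 or f<2: print(round(a,1),round(z*1000,2),round(f,2),round(robot.read_state()["position"][2]*1000,2))
    if f<1.0 and i>2:
        h=robot.move_l([x,y,z-.0015],feed=.01,guard=4); s=robot.read_state(); zz=s["position"][2]; print("probe",h,round(zz*1000,2))
        if not h and zz<.1218: break
        z=zz; continue
    z-=np.clip((4-f)*3e-5,-2e-4,2e-4); 
    if f<9: a-=1.5
    robot.move_l([x,y,z],down(np.radians(a-90)),feed=.02)
    if a<30: break
s=robot.read_state(); print(s["clock"],a,s["position"],s["force"],s["grip_width"])
E
```

```text
69.0 122.95 8.22 122.97
64.5 123.02 3.24 123.02
60.0 122.98 3.68 122.93
55.5 122.89 0.89 122.79
probe False 121.29
18.5 55.5 [ 0.51783369 -0.15209192  0.121289  ] [ 1.26153047 -0.31196333 -3.43673061] 0.013303670507545998
```

The key has dropped at about 55°. Lowering to seat the flange.

```bash
python3 - <<'E'
from h import *
x,y=.5177,-.1520;a=55.5
def st(n):
    s=robot.read_state(); print(n,round(s["clock"],2),s["position"].round(4),s["force"].round(2),s["ft_torque"].round(3),s["grip_width"]); return s
robot.move_l([x,y,.1205],down(np.radians(a-1.5-90)),feed=.02)
h=robot.move_l([x,y,.1135],feed=.02,guard=7); st(h)
if not h: h=robot.move_l([x,y,.108],feed=.008,guard=5); st(h)
robot.wait(.3); st("set")
E
```

```text
False 19.25 [ 0.5177 -0.152   0.1134] [ 1.18 -0.41 -2.55] [-0.025 -0.011  0.011] 0.013678735626039112
True 19.68 [ 0.5177 -0.152   0.1111] [ 0.33 -1.35  4.91] [-0.05  -0.036  0.048] 0.01363399749384018
set 19.98 [ 0.5177 -0.152   0.1111] [-0.54 -0.46  6.02] [-0.043  0.009 -0.036] 0.013628930974394866
```

Seated at z 0.111. Turning the holder and hub to the ears at about 8°.

```bash
python3 - <<'E'
from h import *
x,y=.5177,-.1520;base=-2.4;z=robot.read_state()["position"][2];a=54.
while a>8.01:
    f=fz(2)-base; z-=np.clip((4-f)*3e-5,-2e-4,2e-4); a=max(8.,a-5)
    robot.move_l([x,y,z],down(np.radians(a-90)),feed=.02); s=robot.read_state(); print(round(a,1),round(s["clock"],2),round(f,1),s["force"].round(1),s["ft_torque"].round(2),round(s["position"][2]*1000,2))
robot.wait(.3); s=robot.read_state(); print(s["position"],s["force"],s["ft_torque"],s["joint_pos"])
robot.grip(.04); tx=np.array([np.cos(np.radians(8)),np.sin(np.radians(8))])
robot.move_l([x,y,.165],feed=.08)
b=np.array([x,y])-.05*tx
robot.move_l([*b,.24],feed=.15); robot.wait(.3)
p,d,C=shot("wrist","w5"); np.save("pics/w5.npy",d); np.save("pics/w5C.npy",np.array(C,dtype=object),allow_pickle=True); print(robot.read_state()["clock"])
P=cloud(C,d);g=cv2.cvtColor(p,cv2.COLOR_BGR2GRAY); r=np.hypot(P[...,0]-.5177,P[...,1]+.152)
q=P[(r<.03)&(P[...,2]>.128)&(P[...,2]<.15)]; print("bar",len(q),np.median(q[:,2]),cv2.minAreaRect((q[:,:2]*1000).astype(np.float32)))
q=P[(r<.037)&(abs(P[...,2]-.106)<.003)]; print("flange z",np.median(q[:,2]), "stage z",np.median(P[(r>.042)&(r<.052),2]))
E=[]
for sg in(1,-1):
    m=(g<120)&(abs(P[...,2]-.098)<.008)&(np.hypot(P[...,0]-(.5172+sg*.0645),P[...,1]-(-.152+sg*.009))<.014)
    vv,uu=np.nonzero(m); X=onplane(C,np.c_[uu,vv],.098)[:,:2]; E.append(X.mean(0)); print(len(X),cv2.minAreaRect((X*1000).astype(np.float32)))
a=E[0]-E[1]; print("ear",E,np.degrees(np.arctan2(a[1],a[0])),np.linalg.norm(a))
E
```

```text
49.0 20.26 8.4 [-0.2 -0.3  0.1] [-0.07 -0.04 -0.05] 111.11
44.0 20.54 2.6 [ 0.2 -2.6 -1.3] [-0.37 -0.24  0.04] 111.13
39.0 20.82 1.2 [ 1.9 -2.9 -0.2] [-0.46 -0.27  0.01] 111.11
34.0 21.11 1.6 [ 1.9 -3.5  0.3] [-0.45 -0.28 -0.  ] 111.12
29.0 21.39 2.6 [ 2.  -2.6  1.3] [-0.47 -0.26 -0.02] 111.12
24.0 21.68 3.6 [ 0.7 -2.6  1.8] [-0.45 -0.22 -0.  ] 111.12
19.0 21.96 4.3 [ 1.6 -2.5  3.1] [-0.47 -0.22 -0.07] 111.08
14.0 22.24 5.4 [ 2.1 -2.2  4.1] [-0.38 -0.18 -0.03] 111.08
9.0 22.52 5.7 [ 1.4 -2.1  2.7] [-0.32 -0.23 -0.  ] 111.06
8.0 22.81 5.0 [ 1.  -1.4  3.8] [-0.35 -0.18  0.11] 111.11
[ 0.51770852 -0.15199485  0.11109303] [ 1.41068536 -2.01327564  3.84256679] [-0.35670109 -0.17595088  0.15047781] [-5.05098367e-01  4.90744977e-01  1.52018490e+00  4.53229912e-06
  1.13065835e+00  9.25595744e-01]
25.5917
bar 1173 0.13889999103455958 ((517.0145263671875, -152.74783325195312), (43.86768341064453, 13.844571113586426), 8.506900787353516)
flange z 0.10503976102275897 stage z 0.3258436701666621
268 ((581.00439453125, -143.74851989746094), (19.56648826599121, 7.183637619018555), 7.975593090057373)
164 ((453.0419921875, -161.7132110595703), (18.82388687133789, 6.353557586669922), 7.980770587921143)
ear [array([ 0.58133278, -0.1438328 ]), array([ 0.45332072, -0.16165552])] 7.926162196732944 0.1292467983642792
```

View pics/w5.png

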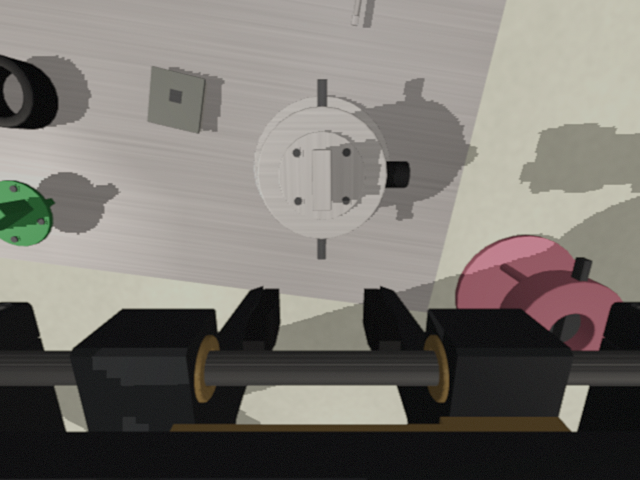

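The holder sits flush in the bore at (321,180). Its bar is at 8.5° and the ears (321,92 and 321,248) at 7.9°, and the flange and bar-top heights match a seated fit. Handing in.

```bash
python3 -c "
from plant import robot
print(robot.finish_job())"
```

```text
the job is handed in; nothing more can be done
None
```

The holder sits flush in the stage with its key in the slot, its grip bar measured within about 0.6° of the index ears; I let go, moved the arm clear and handed the job in at about 26 s.

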